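# Turn the top sample leaf over in the V stand

### The arm

A 7-joint arm with a two-finger parallel gripper is mounted at the origin on a cart in front of the work surface, level with it; the furniture and walls round the work are solid. World frame = base frame: x ahead of the robot, y to its left, z up, the work surface at z = 0. Lengths are in mm, angles in rad, forces in N, time in s.
With the tool pointing down it reaches from about 400 to 850 mm from the base axis. Payload 4.5 kg.
Tool frame: the origin (TCP) lies between the finger pads; the fingertips stand 11 mm ahead of it and the grasp point (between the pads) lies 8 mm behind it; z points along the fingers, y is the line along which they close (so a half turn about z gives the same grasp; the last joint's range is limited). The gripper opens to 85 mm and grips with 20 to 120 N. Pads are 22 mm wide; open, the fingers measure 114 mm over their backs; the gripper's body (76 mm by 85 mm) begins 54 mm behind the grasp point. The pads swing forward as they close: fully open they stand 13 mm farther back than shut.
Start: joints at [1.261, 0.689, -0.195, 1.565, 0.157, 0.902, -0.215], TCP at [210.697, -588.44, 219.717] pointing down, gripper open.
Joint ranges: [-3.01, 3.01], [-0.46, 2.08], [-1.47, 1.51], [0.13, 2.56], [-1, 4.14], [0.04, 2.09], [-2.66, 2.66]. Speed limits (rad/s): [2.57, 2.57, 3.14, 3.14, 3.14, 3.14, 3.14].

### API

Orientations are given as a 3x3 rotation matrix whose columns are the frame's x, y, z axes.
In Python, from bench import * gives the robot as it stands.
- The arm moves only by the tool carry_out, never from a script. Its arguments are lists of equal length, an entry for each row: "linear": the shift along the tool's x, y, z in mm, a list of three; "spin": the turn about the tool's z in degrees; "claw": the opening, from 0 (shut) to 1 (fully open). In form: {"linear": [[tx, ty, tz], ...], "spin": [spin, ...], "claw": [claw, ...]}. A call has 1 to 10 rows; each row shifts and turns the commanded pose from where the row before left it, along the tool's axes as they then stand; what a row does not reach is not made up. A row lasts 1/8 s, in which the tool goes at most 62.5 mm and 10.7 degrees, less where a joint would pass 70% of its speed; a pose out of reach is approached as far as the arm can. A call is refused whole if a number of a shift passes 62.5 or a number of a turn 10.7, either way. A call with a gripper value outside its range is refused whole. The fingers move at their own pace and stop on an object; "grip_force" is the grip in N (left out, the last holds). Time passes only in rows, so rows that do not move let the fingers close. It gives the time, the measured TCP pose, the force, the opening and the grip force at its end, in the units of the state.
- observe(): the state, without advancing time (a new reading comes with each control period).
- camera(name): name is "side" or "top" or "wrist"; returns a dict with "color" (480x640x3 uint8, blue, green, red), "mtx" (3x3 intrinsics, pixels), "R" (3x3) and "t" (3): a world point X has camera coordinates R X + t; the wrist camera has in their place "T_tool_cam" (4x4, takes a point from camera to tool coordinates, whose origin is the TCP and whose axes are the flange's). Camera axes: x right, y down, z forward; pixel columns grow to the right and rows downward; lengths in mm; the calibration is good to about 2 mm. A picture is of the moment at which its call begins: read the wrist's pose just before it. There is no depth.
- finish_job(): hands the job in; it is judged then, once.
The state is a dict: "t": time; "joint_positions": joint angles; "qvel": joint speeds; "effort": joint torques, N m; "tool_pos": TCP position; "ee_rot": TCP orientation; "wrist_force": force on the tool from outside, world axes, zero at the start; "ft_torque": the same for the moment, N m; "opening": opening from 0.0 (shut) to 1.0 (fully open); "gripper_force": force on a finger pad.
Only numpy, scipy, OpenCV 4.12 (cv2) and the standard library are available. Lean on these libraries where they do the work, as an engineer would, in place of code of your own. Each camera call takes 0.05 s, during which the arm holds its last target. There are 200 camera calls.

### The job

Bring the next sample leaf into view in the V-shaped sample stand: with a fingertip push the knob of the keeper outward until the keeper is clear of the leaves, then flip only the top leaf of the right-hand stack by its tab, up over the spine, and press it down flat on the left side. Nothing is to be gripped or lifted off the worktop; leave the keeper swung out, the other leaves lying, the stand where it is, and the jar, marker and spring clip alone.

Things in the scene. Friction and masses are not known exactly. Their poses are not given: they have to be found in the camera images.
- stand: Grey sheet-steel V stand, loose on rubber feet, 2.3 kg with its leaves. Origin on the worktop under the spine's middle; x along the spine, away from the keeper's end; y left, z up. Two wings 176 mm long in x rise outward at 12 deg, ending on legs at y = +-107 mm; the leaves reach further out, so below their outer edges and tabs is open space. Two leaves lie on the right (-y) wing, one on the left.
- spine (a point): Middle of the hinge rod (the spine), 45 mm above the worktop; the rod runs along the stand's x between end cheeks at x = +-90 mm that reach 53 mm high. All leaves turn about it.
- top_leaf (a joint): Upper leaf of the right stack, rad: 0 lying there, 1.36 upright, 2.72 (stop) lying flat on the left. Rigid aluminium plate 170 mm along the spine, 4 mm thick, 14 to 125 mm from the rod axis, which lies in its mid plane; 110 g. Its hinge is stiff (0.13 N m): it stays at any angle; about 2 N at the tab turns it. The keeper blocks it while over it.
- top_leaf_tab (a point): Middle of the outer edge of the top leaf's tab, in the leaf's mid plane, 148 mm from the rod axis, at the stand's x = 0. The tab is 44 mm wide, 4 mm thick and stands 23 mm out from the plate's edge; on the right stack it is 76 mm above the worktop with nothing beneath it.
- lower_leaf (a joint): Lower leaf of the right stack, rad: 0 lying on the right wing, growing as it turns to the left. Same plate and stiff hinge as the top leaf, 6 mm below it; its tab is centred at the stand's x = -63 mm. Must stay lying.
- turned_leaf (a joint): Leaf already lying on the left wing, rad: 0 lying there, growing as it turns to the right. Same plate, its tab at the stand's x = +63 mm; the top leaf comes to lie 6 mm above it. Must stay lying.
- keeper (a joint): Keeper, a turn button, rad: steel bar 62 x 13 x 4 mm. 0: it points in the stand's +x, over the top leaf (starts within -0.2 to 0.25); grows as its free end swings outward, away from the spine, in a plane parallel to the right wing; 1.57: parallel to the leaf's near edge; clear of the leaf above 1.4; stop 1.75. Stays where left; about 1.2 N at the knob moves it. Underside 2 mm above the leaf.
- keeper_knob (a point): Centre of the top of the keeper's round black knob: 15 mm in diameter, its top 19 mm above the bar's upper face, 45 mm from the pivot axis, near the bar's free end.
- keeper_pivot (a point): Keeper's pivot axis at the bar's upper face, on a post at the near (-x) end of the right wing: at the stand's x = -103 mm (18 mm outside the leaf's near edge), 60 mm from the rod axis along the wing. The axis is square to the right wing.
- sample_jar: Bystander: sample jar with white screw lid, 48 mm in diameter, 66 mm high, left of the stand. Origin under its centre.
- marker: Bystander: white-barrelled marker pen lying in front of the stand on the right, 131 mm long, 20 mm high. Origin under its middle.
- clip: Bystander: black spring clip, 35 x 32 x 27 mm, in front of the stand on the left. Origin under its middle.

How it is judged (in metres and radians):
On the way, in this order (a step that is already met when the one before it is completed fails the run):
1. the keeper is swung outward, clear of the leaves, while the top leaf still lies on the stack (value of joint keeper above 1.33 rad and value of joint top_leaf below 0.2 rad), for 0.1 s.
2. the top leaf lies flat on the left side (value of joint top_leaf above 2.6527 rad), for 0.2 s.
At the end, for the whole second after the job is handed in: Top leaf flat on the left (within 0.07 rad of its stop); lower leaf on the right and turned leaf on the left within 0.07 rad of lying; keeper out by at least 1.25 rad; stand level, within 40 mm of its start; bystanders within 30 mm of theirs; all at rest (value of joint top_leaf above 2.6527 rad and value of joint each of lower_leaf, turned_leaf below 0.07 rad and value of joint keeper above 1.25 rad and height (world z) of stand below 0.004 m and angle between stand's own z axis and vertical below 0.03 rad and distance of stand from where it was at the start of the episode below 0.04 m and linear speed of stand below 0.02 m/s and velocity of joint top_leaf between -0.1 and 0.1 rad/s and velocity of joint lower_leaf between -0.1 and 0.1 rad/s and velocity of joint turned_leaf between -0.1 and 0.1 rad/s and distance of each of sample_jar, marker, clip from where it was at the start of the episode below 0.03 m); the robot touches nothing.
It fails at once if the stand is lifted, tipped or shoved away (more than 40 mm) (height (world z) of stand above 0.012 m or angle between stand's own z axis and vertical above 0.12 rad or distance of stand from where it was at the start of the episode above 0.04 m).
It fails at once if another leaf is turned up (value of joint any of lower_leaf, turned_leaf above 0.5 rad).
It fails at once if the leaf or the keeper is gripped and carried round instead of pushed (over 25 N from the fingers while it is between its two places) (contact force between the fingers and stand above 25 N and (value of joint top_leaf between 0.3 and 2.4 rad or (value of joint top_leaf below 0.1 rad and value of joint keeper between 0.4 and 1.2 rad))).
It fails at once if the jar, the marker or the spring clip is lifted or knocked away (more than 30 mm) (distance of any of sample_jar, marker, clip from where it was at the start of the episode above 0.03 m or height (world z) of any of sample_jar, marker, clip above 0.02 m).
It also fails if it takes over 53 s, if anything falls off the work surface, if the arm or the gripper's body presses on something with over 40 N, if the wrist force passes 120 N, or if a joint passes its speed limit or range.

## Working session

There is one attempt and no reset: what is moved stays moved. The work goes in short steps, Python scripts to look and compute and a tool call to move; the robot and the scene stay as the last step left them, time stands still between calls to the robot, and variables do not carry over. Pictures are saved under pics/ and viewed, at most 10 in all, crops included, and the job is handed in when it is done.

Besides the shell and the picture viewer there is one more tool, called after "Request:" by a JSON object that holds its "method" and its "body". carry_out: Moves the arm, as the interface text tells. Its arguments: {"type":"object","properties":{"linear":{"type":"array","items":{"type":"array","items":{"type":"number"}}},"spin":{"type":"array","items":{"type":"number"}},"claw":{"type":"array","items":{"type":"number"}},"grip_force":{"type":"number"}},"required":["linear","spin","claw"]}

```bash
ls; mkdir -p pics; python3 - <<'E'
from bench import *
import cv2,pickle
s=observe();print({k:s[k] for k in('t','tool_pos','ee_rot','wrist_force','opening')})
d={}
for n in("side","top"):
    d[n]=camera(n);cv2.imwrite(f"pics/{n}0.png",d[n]["color"])
    print(n,d[n]["mtx"],d[n]["R"],d[n]["t"])
pickle.dump(d,open("cams.pkl","wb"))
E
```

```text
pics
{'t': 0.0, 'tool_pos': array([ 210.37084246, -587.78072875,  218.84907112]), 'ee_rot': array([[ 9.41440844e-01,  3.37177252e-01, -7.98789242e-04],
       [ 3.37178161e-01, -9.41439207e-01,  1.76249425e-03],
       [-1.57738543e-04, -1.92861836e-03, -9.99998128e-01]]), 'wrist_force': array([-0.1819171 ,  0.43330255, -0.82009587]), 'opening': 0.9996154979842157}
side [[464.46868853   0.         312.05948895]
 [  0.         464.46868853 232.98733315]
 [  0.           0.           1.        ]] [[-0.59793159 -0.80145648 -0.01205503]
 [-0.66267745  0.50274373 -0.55507417]
 [ 0.45092838 -0.32390779 -0.83171349]] [ 277.99153521  377.00624111 1026.1379168 ]
top [[485.33873454   0.         316.12752813]
 [  0.         485.33873454 245.19212003]
 [  0.           0.           1.        ]] [[ 0.01824162 -0.99957898  0.02256359]
 [-0.99352209 -0.02065355 -0.11174651]
 [ 0.11216548 -0.02037899 -0.99348055]] [ -24.20964702  508.45924287 1017.97990451]
```

View pics/top0.png

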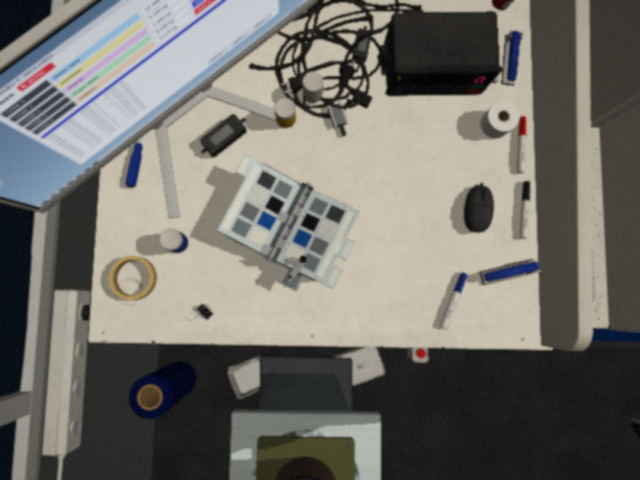

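View pics/side0.png

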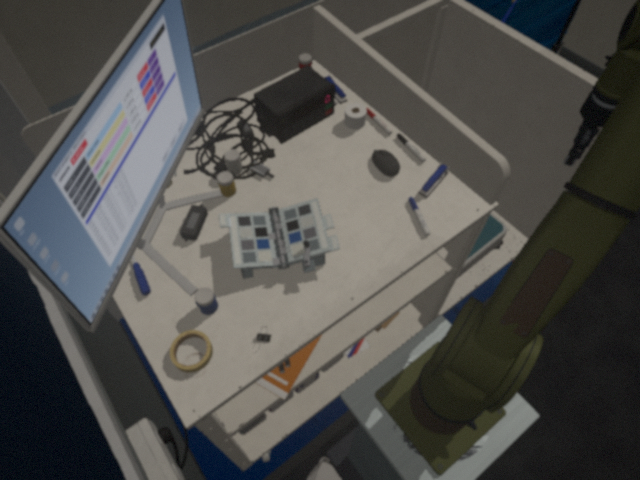

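The top view shows the stand with its spine from about (308,185) to (275,258) and the keeper near (297,268). The side view shows the stand around (278,235). I'll enlarge both.

```bash
python3 - <<'E'
import cv2,pickle,numpy as np
d=pickle.load(open("cams.pkl","rb"))
a=cv2.resize(d["top"]["color"][150:300,210:370],None,fx=5,fy=5,interpolation=cv2.INTER_CUBIC)[:600,:]
a=cv2.resize(d["top"]["color"][150:295,210:370],None,fx=4,fy=4,interpolation=cv2.INTER_CUBIC)
b=cv2.resize(d["side"]["color"][195:285,215:345],None,fx=6,fy=6,interpolation=cv2.INTER_CUBIC)
cv2.imwrite("pics/tc.png",a);cv2.imwrite("pics/sc.png",b)
E
```

```text
(no output)
```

View pics/tc.png

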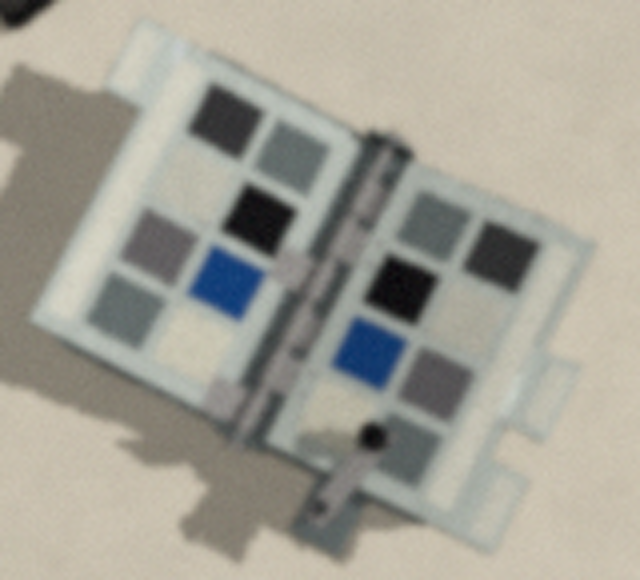

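View pics/sc.png

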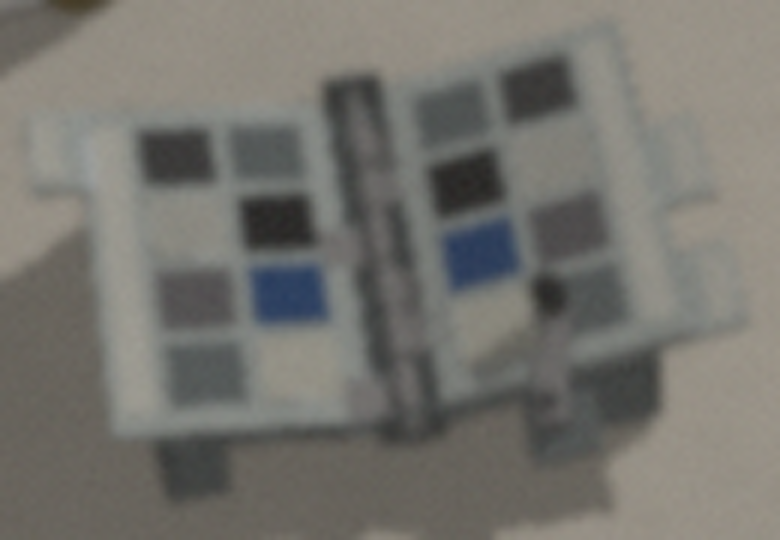

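The crops show the knob at top crop (372,434) and side crop (550,293). The top-leaf tab edge is centred at (561,404) and (710,163), and the cheeks, other tabs and corners are also visible. Next I fit the stand pose.

```bash
cat > h.py <<'E'
import numpy as np,pickle,cv2
from scipy.optimize import least_squares
d=pickle.load(open("cams.pkl","rb"))
def proj(c,X):
    p=(d[c]["R"]@np.atleast_2d(X).T).T+d[c]["t"];p=p@d[c]["mtx"].T;return p[:,:2]/p[:,2:]
c,s=np.cos(np.radians(12)),np.sin(np.radians(12))
def R(x,r,n=0): return np.array([x,-(r*c)+n*s,45+r*s+n*c])   # right wing, n along its normal
def L(x,r,n=0): return np.array([x,r*c-n*s,45+r*s+n*c])
def W(p,X):
    a=p[2];M=np.array([[np.cos(a),-np.sin(a),0],[np.sin(a),np.cos(a),0],[0,0,1]]);return np.atleast_2d(X)@M.T+[p[0],p[1],0]
E
python3 - <<'E'
from h import *
T=lambda u,v:(u/4+210-.4,v/4+150-.4)
S=lambda u,v:(u/6+215-.4,v/6+195-.4)
pts=[("top",T(390,143),[90,0,53]),("top",T(561,404),R(0,148)),("top",T(125,55),L(63,148,-6)),("top",T(509,518),R(-63,148,-6)),
("top",T(593,243),R(85,125)),("top",T(35,318),L(-85,125,-6)),
("side",S(710,163),R(0,148)),("side",S(34,155),L(63,148,-6)),("side",S(740,283),R(-63,148,-6)),("side",S(353,80),[90,0,53]),("side",S(615,25),R(85,125)),("side",S(115,433),L(-85,125,-6))]
f=lambda p:np.concatenate([(proj(k,W(p,X))[0]-q) for k,q,X in pts])
r=least_squares(f,[550,30,-.4],loss="soft_l1",x_scale=[10,10,.1]);p=r.x;print(p,np.round(f(p).reshape(-1,2),1))
np.save("pose.npy",p)
kt,ks=T(372,434),S(550,291)
g=lambda X:np.concatenate([proj("top",X)[0]-kt,proj("side",X)[0]-ks])
k=least_squares(g,[*p[:2],70]);print("knob tri",k.x,k.fun)
for a in (-.2,0,.1,.2,.25,1.57):
    X=W(p,R(-103+45*np.cos(a),60+45*np.sin(a),2+2+4+19));print(a,X,proj("top",X)-kt,proj("side",X)-ks)
print("pivot",W(p,R(-103,60,8)),"tab",W(p,R(0,148)),"spine dir",np.degrees(p[2]))
E
```

```text
[ 5.54089906e+02  4.53396052e+01 -4.54910385e-01] [[ 1.  -0.3]
 [ 0.8  1.6]
 [-0.3 -0.3]
 [ 0.4  0.8]
 [ 1.2  1.2]
 [-1.6  1. ]
 [-1.1 -1.3]
 [-1.4 -0.4]
 [-0.5 -0.2]
 [-0.6 -0.7]
 [ 0.1 -1.1]
 [-1.   0.8]]
knob tri [475.06526822  12.64656161  77.82775637] [ 0.61910244  0.53017933 -1.00210644 -0.06273099]
-0.2 [[481.70469538  31.39578626  82.02593123]] [[-8.51362068 -3.07223031]] [[-8.63453936  1.0688299 ]]
0 [[478.66818732  23.14624041  83.88468667]] [[-4.5139598  -1.58828457]] [[-5.28583872 -0.19175119]]
0.1 [[476.53544864  19.29758895  84.81873072]] [[-2.65049186 -0.5458545 ]] [[-3.5556836  -0.60248017]]
0.2 [[474.02012114  15.68494904  85.74344211]] [[-0.90317071  0.68468396]] [[-1.80978782 -0.86102453]]
0.25 [[472.62669773  13.97851568  86.19940457]] [[-0.07864483  1.36695695]] [[-0.936047   -0.93232658]]
1.57 [[418.93675342   3.36252204  93.24070979]] [[ 4.62970401 27.89899723]] [[15.47002129 10.04572278]]
pivot [[436.5089693   39.36984609  65.29988225]] tab [[490.48242672 -84.70361219  75.77093024]] spine dir -26.064445133180907
```

```bash
cat >> h.py <<'E'
def knob(p,a,n=27): return W(p,R(-103+45*np.cos(a),60+45*np.sin(a),n))[0]
def rel(Rt,v): return np.round(Rt.T@np.asarray(v),1)
E
python3 - <<'E'
from bench import *;from h import *
p=np.load("pose.npy");s=observe();Rt=s["ee_rot"];x=Rt[:,0];x[2]=0
tgt=knob(p,.2)+32*x;tgt[2]=219
print(tgt,rel(Rt,tgt-s["tool_pos"]), rel(Rt,tgt-s["tool_pos"])/14)
E
```

```text
[504.14691516  26.47273213 219.        ] [ 483.7 -479.3    0.7] [ 34.55       -34.23571429   0.05      ]
```

```bash
python3 - <<'E'
from bench import *;from h import *
Rt=observe()["ee_rot"]
print(rel(Rt,[50,238,0]),rel(Rt,[244,376,0]))
E
```

```text
[ 127.3 -207.2    0.3] [ 356.5 -271.7    0.4]
```

Request:
{"method": "carry_out", "body": {"linear": [[0, 0, -50], [0, 0, -50], [21, -34, 0], [21, -34, 0], [21, -34, 0], [21, -34, 0], [21, -35, 0], [21, -35, 0], [0, 0, 0]], "spin": [0, 0, 0, 0, 0, 0, 0, 0, 0], "claw": [0, 0, 0, 0, 0, 0, 0, 0, 0]}}

```text
t: 1.23
tool_pos: [260.3, -348.9, 319.7]
ee_rot: [[0.94, 0.342, -0.001], [0.342, -0.94, 0.002], [-0.0, -0.002, -1.0]]
wrist_force: [-0.4, -0.3, 0.4]
opening: 0.001
gripper_force: 0.0
```

Request:
{"method": "carry_out", "body": {"linear": [[40, -30, 0], [40, -30, 0], [40, -30, 0], [40, -30, 0], [40, -30, 0], [40, -30, 0], [40, -30, 0], [40, -30, 20], [36, -32, 40], [0, 0, 40]], "spin": [0, 0, 0, 0, 0, 0, 0, 0, 0, 0], "claw": [0, 0, 0, 0, 0, 0, 0, 0, 0, 0]}}

```text
t: 2.48
tool_pos: [506.0, 28.1, 218.6]
ee_rot: [[0.94, 0.342, 0.003], [0.342, -0.94, 0.003], [0.004, -0.002, -1.0]]
wrist_force: [0.9, -0.5, -0.9]
opening: -0.001
gripper_force: 0.0
```

```bash
python3 - <<'E'
from bench import *;from h import *
s=observe();print(s["t"],s["tool_pos"],s["wrist_force"])
w=camera("wrist");pickle.dump((s,w),open("w1.pkl","wb"));print(w["mtx"],w["T_tool_cam"]);cv2.imwrite("pics/w1.png",w["color"])
E
```

```text
2.475 [506.0392336   28.13363402 218.58196451] [ 0.86683119 -0.50449038 -0.90076902]
[[380.33866464   0.         318.47979845]
 [  0.         380.33866464 240.84354094]
 [  0.           0.           1.        ]] [[ 9.65298583e-04 -9.58246480e-01 -2.85941867e-01  7.21795154e+01]
 [ 9.99999499e-01  8.48966830e-04  5.30802376e-04 -2.95656704e-02]
 [-2.65884348e-04 -2.85942236e-01  9.58246819e-01 -1.54589368e+02]
 [ 0.00000000e+00  0.00000000e+00  0.00000000e+00  1.00000000e+00]]
```

View pics/w1.png

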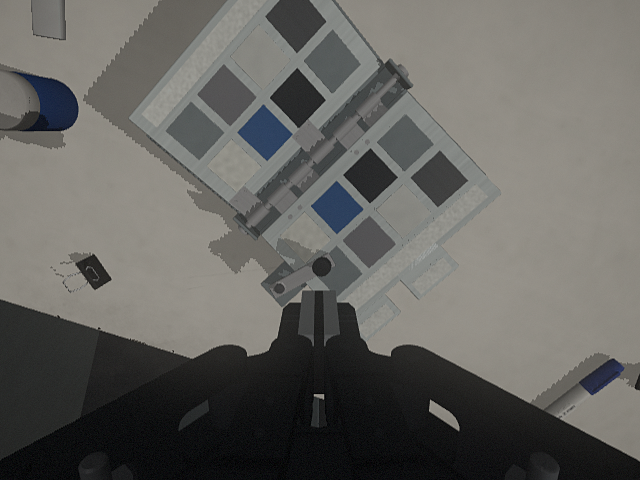

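The wrist view shows the knob at (321,266), pivot at (279,288), far cheek (398,73), near cheek (243,229), top-leaf corner (497,190) and tab edge (458,265)–(416,299). The shut fingertips are at (319,293). I'll refit from these points.

```bash
cat >> h.py <<'E'
def wproj(s,w,X):
    T=w["T_tool_cam"];Xt=(np.atleast_2d(X)-s["tool_pos"])@s["ee_rot"];Xc=(Xt-T[:3,3])@T[:3,:3];q=Xc@w["mtx"].T;return q[:,:2]/q[:,2:]
E
python3 - <<'E'
from h import *
s,w=pickle.load(open("w1.pkl","rb"))
pts=[((398,73),[90,0,53]),((243,229),[-90,0,53]),((497,190),R(85,125)),((458,265),R(22,148)),((416,299),R(-22,148)),((400,313),R(-41,148,-6)),((132,118),L(-85,125,-6)),((279,288),R(-103,60,8))]
def f(v):
    p=v[:3];return np.concatenate([wproj(s,w,W(p,X))[0]-q for q,X in pts]+[wproj(s,w,knob(p,v[3]))[0]-(321,266)])
r=least_squares(f,[*np.load("pose.npy"),.2],loss="soft_l1",x_scale=[10,10,.1,.1]);p=r.x[:3];print(r.x,np.round(f(r.x).reshape(-1,2),1))
np.save("pose.npy",r.x)
print(knob(p,r.x[3]),"tab",W(p,R(0,148)))
tip=s["tool_pos"]+s["ee_rot"]@np.array([[0,0,z] for z in(11,24)]).T.T[0];
for z in(11,24):print(z,wproj(s,w,s["tool_pos"]+s["ee_rot"]@np.array([0,0,z])),wproj(s,w,s["tool_pos"]+s["ee_rot"]@np.array([11,0,z])))
E
```

```text
[ 5.53352075e+02  4.71784028e+01 -4.43535430e-01  2.07307582e-01] [[ 1.2 -1. ]
 [ 0.1  0.2]
 [ 2.9  1.9]
 [-0.3  0. ]
 [ 1.2  0. ]
 [-0.  -2. ]
 [-6.   0.4]
 [-0.4 -0.2]
 [-2.5  0.7]]
[473.42953     16.35890815  85.81039896] tab [[491.22791445 -83.57991821  75.77093024]]
11 [[318.30133863 287.11846489]] [[318.3210766  265.18791829]]
24 [[318.30607588 276.74014359]] [[318.32458932 256.08486764]]
```

```bash
python3 - <<'E'
from bench import *;from h import *
s=observe();c=camera("side");C=c["color"]
for z in(-18,0,11):print(z,(proj("side",s["tool_pos"]+s["ee_rot"]@np.array([0,0,z]))-[230,90])*5)
cv2.imwrite("pics/s1.png",cv2.resize(C[90:210,230:370],None,fx=5,fy=5,interpolation=cv2.INTER_CUBIC))
E
```

```text
-18 [[311.88203677 557.23938078]]
0 [[313.9260594  581.41343048]]
11 [[315.14729029 595.85656606]]
```

View pics/s1.png

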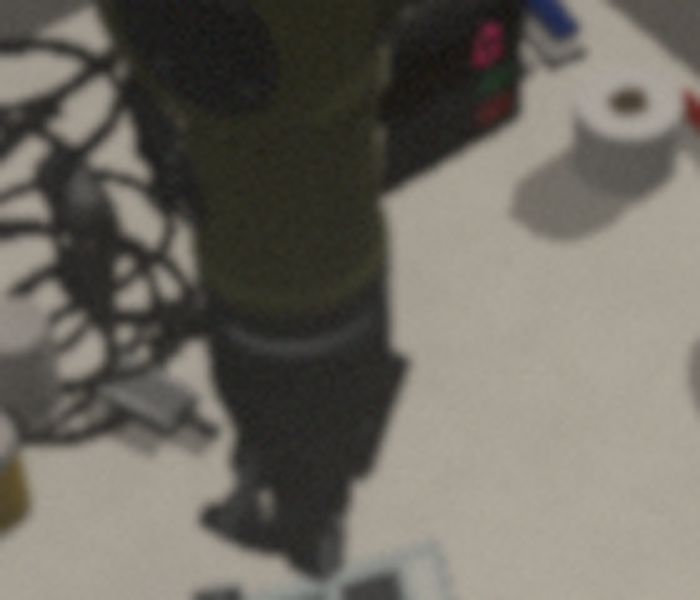

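Request:
{"method": "carry_out", "body": {"linear": [[-2.5, 0, 40], [0, 0, 40], [0, 0, 40], [0, 0, 10], [0, 0, 4], [0, 0, 3], [0, 0, 0]], "spin": [0, 0, 0, 0, 0, 0, 0], "claw": [0, 0, 0, 0, 0, 0, 0]}}

```text
t: 3.45
tool_pos: [501.7, 23.1, 83.7]
ee_rot: [[0.942, 0.337, 0.002], [0.337, -0.942, 0.0], [0.002, 0.001, -1.0]]
wrist_force: [0.1, 0.0, -0.7]
opening: -0.002
gripper_force: 0.0
```

Request:
{"method": "carry_out", "body": {"linear": [[0, 0, 4], [0, 0, 0]], "spin": [0, 0], "claw": [0, 0]}}

```text
t: 3.7
tool_pos: [500.9, 23.1, 78.8]
ee_rot: [[0.941, 0.337, -0.0], [0.337, -0.941, -0.0], [-0.0, 0.0, -1.0]]
wrist_force: [-0.7, 0.8, 0.6]
opening: -0.0
gripper_force: 0.0
```

Request:
{"method": "carry_out", "body": {"linear": [[0, 0, 4], [0, 0, 0]], "spin": [0, 0], "claw": [0, 0]}}

```text
t: 3.95
tool_pos: [500.7, 23.1, 74.4]
ee_rot: [[0.941, 0.337, -0.001], [0.337, -0.941, -0.0], [-0.001, -0.0, -1.0]]
wrist_force: [-0.8, -0.2, -0.0]
opening: 0.0
gripper_force: 0.0
```

Request:
{"method": "carry_out", "body": {"linear": [[0, 0, 3], [0, 0, 0]], "spin": [0, 0], "claw": [0, 0]}}

```text
t: 4.2
tool_pos: [500.8, 23.1, 71.5]
ee_rot: [[0.941, 0.337, -0.0], [0.337, -0.941, -0.0], [-0.0, 0.0, -1.0]]
wrist_force: [-0.5, -0.2, 0.5]
opening: -0.001
gripper_force: 0.0
```

```bash
python3 - <<'E'
from bench import *;from h import *
s=observe();print(s["tool_pos"],s["wrist_force"])
w=camera("wrist");pickle.dump((s,w),open("w2.pkl","wb"));cv2.imwrite("pics/w2.png",w["color"])
E
```

```text
[500.81588896  23.12043244  71.50323136] [-0.52269268 -0.15336923  0.49480375]
```

View pics/w2.png

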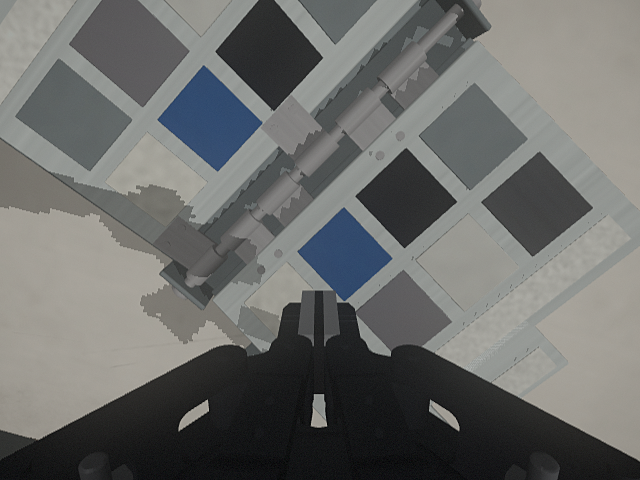

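```bash
python3 - <<'E'
from bench import *;from h import *
s=observe();v=np.load("pose.npy");p=v[:3];Rt=s["ee_rot"];prev=s["tool_pos"].copy()
for a in (.21,.4,.6,.8,1.0,1.2,1.4,1.55,1.7):
    t=knob(p,a)+15.5*Rt[:,0];t[2]=71.5+(knob(p,a)[2]-85.8)*.9
    print(a,t,rel(Rt,t-prev));prev=t
E
```

```text
0.21 [487.95012304  21.48930948  71.53153864] [-12.8  -2.8   0.1]
0.4 [482.21639205  15.39498819  73.05528535] [-7.5  3.8 -1.5]
0.6 [475.01573022  10.27705975  74.53074674] [-8.5  2.4 -1.5]
0.8 [466.90288144   6.68949844  75.81666007] [-8.8  0.6 -1.3]
1.0 [458.2012794    4.77532899  76.86176004] [-8.8 -1.1 -1. ]
1.2 [449.2578295    4.61086331  77.6243818 ] [-8.5 -2.9 -0.8]
1.4 [440.42907888   6.20265813  78.07412204] [-7.8 -4.5 -0.4]
1.55 [434.09509286   8.51345237  78.19482068] [-5.2 -4.3 -0.1]
1.7 [428.16624176  11.72594189  78.12645565] [-4.5 -5.   0.1]
```

Request:
{"method": "carry_out", "body": {"linear": [[-6, -1.5, 0], [-6, -1, 0], [-4, 2, -0.8], [-4, 2, -0.8], [-4, 1, -0.8], [-4, 1, -0.8], [-4, 0.3, -0.6], [-4, 0.3, -0.6], [0, 0, 0]], "spin": [0, 0, 0, 0, 0, 0, 0, 0, 0], "claw": [0, 0, 0, 0, 0, 0, 0, 0, 0]}}

```text
t: 5.38
tool_pos: [468.6, 6.0, 76.6]
ee_rot: [[0.942, 0.336, 0.001], [0.336, -0.942, -0.001], [0.0, 0.002, -1.0]]
wrist_force: [2.1, -3.1, 6.3]
opening: -0.001
gripper_force: 3.3
```

Request:
{"method": "carry_out", "body": {"linear": [[0, 0, -3], [0, 0, 0]], "spin": [0, 0], "claw": [0, 0]}}

```text
t: 5.62
tool_pos: [466.8, 7.4, 78.9]
ee_rot: [[0.941, 0.338, -0.003], [0.338, -0.941, 0.0], [-0.003, -0.001, -1.0]]
wrist_force: [-0.4, -0.0, 0.0]
opening: 0.001
gripper_force: 0.0
```

Request:
{"method": "carry_out", "body": {"linear": [[-4.5, -0.5, -1.5], [-4.5, -0.5, -1.5], [-4.5, -1.5, -1], [-4.5, -1.5, -1], [-4, -2.2, 0], [-4, -2.2, 0], [-5, -4.3, 0], [-4.5, -5, 0], [0, 0, 0]], "spin": [0, 0, 0, 0, 0, 0, 0, 0, 0], "claw": [0, 0, 0, 0, 0, 0, 0, 0, 0]}}

```text
t: 6.75
tool_pos: [428.4, 12.2, 84.1]
ee_rot: [[0.941, 0.338, -0.001], [0.338, -0.941, -0.0], [-0.001, -0.0, -1.0]]
wrist_force: [0.4, 0.3, 0.2]
opening: 0.005
gripper_force: 0.0
```

```bash
python3 - <<'E'
from bench import *;from h import *
s=observe();c=camera("top")["color"];w=camera("side")["color"]
a=cv2.resize(c[200:300,230:370],None,fx=5,fy=5,interpolation=cv2.INTER_CUBIC)[:, :400]
b=cv2.resize(w[205:285,275:345],None,fx=5.7,fy=6.25,interpolation=cv2.INTER_CUBIC)[:500,:399]
print(a.shape,b.shape)
cv2.imwrite("pics/c2.png",np.hstack([a,b]))
p=np.load("pose.npy")[:3]
for a in(.8,1.2,1.5,1.7):print(a,(proj("top",knob(p,a))-[230,200])*5,(proj("side",knob(p,a))-[275,205])*[5.7,6.25]+[400,0])
E
```

```text
(500, 400, 3) (500, 399, 3)
0.8 [[392.50411354 347.27401477]] [[623.33748407 244.6340988 ]]
1.2 [[396.83449858 390.9554633 ]] [[651.61518663 269.34160613]]
1.5 [[388.6442542  423.43876967]] [[664.42136015 295.10122203]]
1.7 [[378.03659034 443.28652813]] [[668.18046367 314.54612605]]
```

View pics/c2.png

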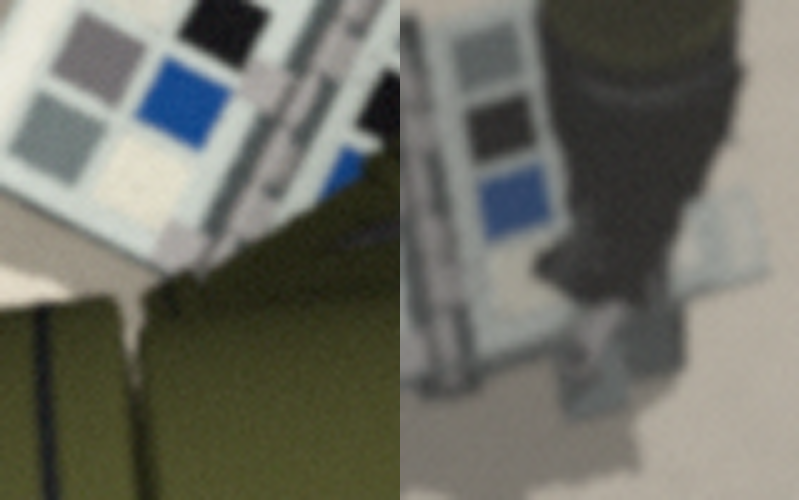

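Request:
{"method": "carry_out", "body": {"linear": [[0, 0, -30], [0, 0, -30], [25, 0, -40], [35, 0, -35], [0, 0, 0]], "spin": [0, 0, 0, 0, 0], "claw": [0, 0, 0, 0, 0]}}

```text
t: 7.48
tool_pos: [490.3, 33.6, 221.9]
ee_rot: [[0.942, 0.337, 0.009], [0.337, -0.942, 0.003], [0.01, 0.001, -1.0]]
wrist_force: [0.1, 0.5, -0.6]
opening: 0.002
gripper_force: 0.0
```

```bash
python3 - <<'E'
from bench import *;from h import *
s=observe();w=camera("wrist");pickle.dump((s,w),open("w3.pkl","wb"));cv2.imwrite("pics/w3.png",w["color"])
p=np.load("pose.npy")[:3];print(s["tool_pos"])
for a in(.2,.5,.8,1.2,1.5,1.7):print(a,wproj(s,w,knob(p,a)))
print(wproj(s,w,W(p,R(-103,60,8))))
E
```

```text
[490.28803858  33.58962126 221.90348113]
0.2 [[331.09765145 250.66864315]]
0.5 [[337.82816999 265.8761761 ]]
0.8 [[339.73172949 282.14421525]]
1.2 [[334.63915273 302.80894229]]
1.5 [[325.6798908  315.69888856]]
1.7 [[317.73300053 322.40588781]]
[[290.44725613 273.83741576]]
```

View pics/w3.png

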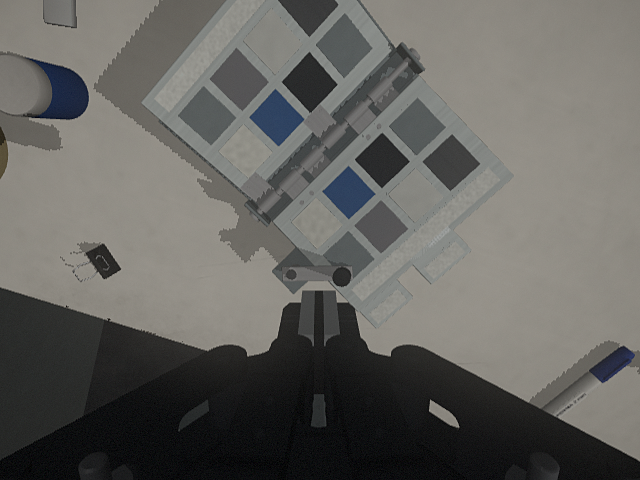

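The wrist view shows the knob at (342,277), so the keeper is only at about 0.75 rad. The narrow tip face slipped past it. I'll turn the tool so that the wide finger back does the pushing.

```bash
python3 - <<'E'
from bench import *;from h import *
s,w=pickle.load(open("w3.pkl","rb"));p=np.load("pose.npy")[:3]
g=lambda v:wproj(s,w,[v[0],v[1],knob(p,.75)[2]])[0]-(342,277)
k=least_squares(g,knob(p,.75)[:2]).x;print("knob",k,[ (a,knob(p,a)) for a in(.7,.75,.8)])
s=observe();Rt=s["ee_rot"];yaw=np.arctan2(Rt[1,0],Rt[0,0])
y2=yaw+np.radians(66);R2=np.array([[np.cos(y2),np.sin(y2),0],[np.sin(y2),-np.cos(y2),0],[0,0,-1]])
print(np.degrees(yaw))
off=k-knob(p,.75)[:2]
prev=s["tool_pos"]
t=np.append(k+32*R2[:2,1],110);print("pre, in present tool axes",t,rel(Rt,t-prev));prev=t
a=np.radians(0)
for a in(.75,.9,1.05,1.2,1.35,1.5,1.65):
    t=knob(p,a)+13*R2[:,1];t[:2]+=off;
    q=W([0,0,p[2]],0) if 0 else None
    d=t[:2]-p[:2];yl=-np.sin(p[2])*d[0]+np.cos(p[2])*d[1];zl=45+2-np.tan(np.radians(12))*(yl-13)
    t[2]=zl+3+11;print(a,np.round(t,1),"knobtop-tip",knob(p,a)[2]-zl-3,rel(R2,t-prev));prev=t
E
```

```text
knob [456.98044826   1.24736388] [(0.7, array([456.46080556,   3.05718129,  89.91200416])), (0.75, array([454.40641171,   2.20963627,  90.26211669])), (0.8, array([452.3098653 ,   1.46514487,  90.59628897]))]
19.673054836880688
pre, in present tool axes [488.88924065  -1.16696177 110.        ] [ -9.9  32.1 110. ]
0.75 [4.699e+02 3.000e-01 8.040e+01] knobtop-tip 20.884121924239324 [  0.  -19.   29.6]
0.9 [463.5  -1.7  81.3] knobtop-tip 20.884121924239324 [-2.4 -6.2 -1. ]
1.05 [456.9  -2.6  82.1] knobtop-tip 20.884121924239324 [-1.4 -6.5 -0.8]
1.2 [450.2  -2.6  82.7] knobtop-tip 20.884121924239338 [-0.5 -6.7 -0.6]
1.35 [443.6  -1.5  83.1] knobtop-tip 20.884121924239324 [ 0.5 -6.7 -0.4]
1.5 [437.1   0.5  83.3] knobtop-tip 20.884121924239338 [ 1.5 -6.6 -0.2]
1.65 [431.    3.4  83.3] knobtop-tip 20.884121924239324 [ 2.5 -6.3  0. ]
```

Request:
{"method": "carry_out", "body": {"linear": [[-10, 32, 20], [0, 0, 30], [0, 0, 20], [0, 0, 0], [0, 0, 0], [0, 0, 0], [0, 0, 0], [0, 0, 0]], "spin": [0, -10.5, -10.5, -10.5, -10.5, -10.5, -10.5, -3], "claw": [0, 0, 0, 0, 0, 0, 0, 0]}}

```text
t: 8.52
tool_pos: [484.7, -2.3, 147.8]
ee_rot: [[0.072, 0.997, -0.004], [0.997, -0.072, -0.001], [-0.001, -0.004, -1.0]]
wrist_force: [-0.0, 0.5, 0.1]
opening: -0.004
gripper_force: 0.0
```

Request:
{"method": "carry_out", "body": {"linear": [[0, 0, 30], [0, 0, 15], [0, 0, 0], [0, 0, 0]], "spin": [0, 0, 0, 0], "claw": [0, 0, 0, 0]}}

```text
t: 9.02
tool_pos: [486.9, -1.3, 104.4]
ee_rot: [[0.075, 0.997, 0.0], [0.997, -0.075, -0.0], [-0.0, 0.0, -1.0]]
wrist_force: [0.5, -0.2, -0.1]
opening: 0.003
gripper_force: 0.0
```

Request:
{"method": "carry_out", "body": {"linear": [[0, 0, 21], [0, 0, 0], [1, -8, 0], [0, -9, 0], [-2.5, -6, -1], [-1.5, -6.5, -1], [0, 0, 0]], "spin": [0, 0, 0, 0, 0, 0, 0], "claw": [0, 0, 0, 0, 0, 0, 0]}}

```text
t: 9.9
tool_pos: [456.7, -2.5, 85.3]
ee_rot: [[0.075, 0.997, -0.0], [0.997, -0.075, -0.001], [-0.001, -0.0, -1.0]]
wrist_force: [-0.0, 1.1, 0.9]
opening: -0.0
gripper_force: 0.0
```

Request:
{"method": "carry_out", "body": {"linear": [[-0.5, -6.5, -0.5], [0.5, -6.5, -0.5], [0, 0, 0]], "spin": [0, 0, 0], "claw": [0, 0, 0]}}

```text
t: 10.28
tool_pos: [443.5, -1.2, 86.2]
ee_rot: [[0.074, 0.997, -0.001], [0.997, -0.074, -0.0], [-0.0, -0.001, -1.0]]
wrist_force: [-0.7, 0.0, 0.6]
opening: 0.0
gripper_force: 0.0
```

```bash
cat >> h.py <<'E'
def darkblobs(s,w,p):
    g=cv2.cvtColor(w["color"],cv2.COLOR_BGR2GRAY);m=(g<60).astype(np.uint8)
    n,l,st,ce=cv2.connectedComponentsWithStats(m)
    for i in range(1,n):
        if 60<st[i,4]<3000: print("blob",st[i],ce[i])
    for a in(.75,1,1.2,1.4,1.55,1.7):print(a,wproj(s,w,knob(p,a))[0])
    print("pivot",wproj(s,w,W(p,R(-103,60,8)))[0],"tip",wproj(s,w,s["tool_pos"]-[0,0,11])[0])
E
python3 - <<'E'
from bench import *;from h import *
s=observe();w=camera("wrist");pickle.dump((s,w),open("w4.pkl","wb"))
print(s["tool_pos"],s["wrist_force"]);darkblobs(s,w,np.load("pose.npy")[:3])
E
```

```text
[443.53108577  -1.15323723  86.15769906] [-0.73508384  0.03703065  0.6151305 ]
blob [352  63  27  60 180] [363.68888889  95.10555556]
blob [460 130  21  34  66] [471.33333333 144.13636364]
blob [513 130  21  38 129] [522.6124031 148.1627907]
blob [554 168  19  35 127] [563.04724409 183.32283465]
blob [590 187  28  32 148] [604.14189189 201.00675676]
blob [427 188  27  62  69] [439.60869565 217.69565217]
blob [288 192  20  18 278] [297.64388489 200.4028777 ]
blob [460 201  46  69 239] [489.86192469 235.43933054]
blob [559 242  25  58  63] [571.3968254  269.84126984]
0.75 [344.05055541 293.01200152]
1 [319.48331192 301.82317009]
1.2 [298.66392306 304.43032543]
1.4 [277.62345909 302.93219968]
1.55 [262.16759536 299.10924571]
1.7 [247.35897134 293.02770426]
pivot [296.53072079 199.26442948] tip [319.3836991 287.7120292]
```

Request:
{"method": "carry_out", "body": {"linear": [[1.5, -6.5, 0], [2.5, -6.5, 0], [0, 0, 0]], "spin": [0, 0, 0], "claw": [0, 0, 0]}}

```text
t: 10.7
tool_pos: [430.9, 4.0, 86.2]
ee_rot: [[0.074, 0.997, -0.001], [0.997, -0.074, -0.0], [-0.0, -0.001, -1.0]]
wrist_force: [-1.0, -0.4, 0.4]
opening: -0.003
gripper_force: 0.0
```

Request:
{"method": "carry_out", "body": {"linear": [[0, 10, 0], [0, 20, -30], [0, 20, -40], [0, 10, -40], [0, 0, 0]], "spin": [0, 0, 0, 0, 0], "claw": [0, 0, 0, 0, 0]}}

```text
t: 11.32
tool_pos: [495.1, -0.4, 198.9]
ee_rot: [[0.077, 0.997, 0.007], [0.997, -0.077, 0.002], [0.003, 0.007, -1.0]]
wrist_force: [0.1, -0.3, -0.3]
opening: -0.001
gripper_force: 0.0
```

```bash
python3 - <<'E'
from bench import *;from h import *
s=observe();w=camera("wrist");pickle.dump((s,w),open("w5.pkl","wb"));cv2.imwrite("pics/w5.png",w["color"])
print(s["tool_pos"],s["wrist_force"]);darkblobs(s,w,np.load("pose.npy")[:3])
E
```

```text
[ 4.95077013e+02 -4.29638994e-01  1.98926891e+02] [ 0.09736733 -0.335788   -0.26159524]
blob [479  47  26  48  73] [490.20547945  72.12328767]
blob [ 407   84   57   56 1843] [434.51275095 111.39717851]
blob [485  87  43  21  67] [506.94029851  98.97014925]
blob [631  99   9  35 238] [635.53361345 117.84033613]
blob [473 179  25  34 292] [484.64041096 195.41438356]
blob [ 366  190   49   52 1526] [389.81913499 215.50655308]
blob [254 224  21  20 324] [263.66358025 233.57098765]
blob [594 227  46  41 656] [618.87042683 250.1097561 ]
blob [393 254  34  31  62] [406.61290323 263.66129032]
0.75 [261.24879483 233.86671678]
1 [246.40538092 239.12486713]
1.2 [233.78507451 240.61577377]
1.4 [221.01599152 239.60739614]
1.55 [211.63570463 237.21765398]
1.7 [202.65279602 233.47116269]
pivot [235.35749896 178.85380921] tip [319.19133996 287.77613539]
```

Request:
{"method": "carry_out", "body": {"linear": [[0, -4, 40], [0, -4, 40], [0, 0, 30], [0, 0, 4], [0, 0, 0]], "spin": [0, 0, 0, 0, 0], "claw": [0, 0, 0, 0, 0]}}

```text
t: 12.0
tool_pos: [483.3, -0.1, 82.1]
ee_rot: [[0.075, 0.997, -0.001], [0.997, -0.075, -0.0], [-0.0, -0.001, -1.0]]
wrist_force: [-0.4, 0.5, -0.1]
opening: -0.001
gripper_force: 0.0
```

Request:
{"method": "carry_out", "body": {"linear": [[0, 0, 4], [0, 0, 0]], "spin": [0, 0], "claw": [0, 0]}}

```text
t: 12.25
tool_pos: [483.9, -0.3, 78.7]
ee_rot: [[0.075, 0.997, 0.001], [0.997, -0.075, -0.0], [0.0, 0.001, -1.0]]
wrist_force: [1.6, -0.7, -0.7]
opening: 0.0
gripper_force: 0.0
```

Request:
{"method": "carry_out", "body": {"linear": [[0, 0, 4], [0, 0, 0]], "spin": [0, 0], "claw": [0, 0]}}

```text
t: 12.5
tool_pos: [483.4, -0.3, 74.1]
ee_rot: [[0.075, 0.997, -0.0], [0.997, -0.075, -0.0], [-0.0, -0.0, -1.0]]
wrist_force: [-0.9, 0.3, 1.1]
opening: -0.001
gripper_force: 0.0
```

Request:
{"method": "carry_out", "body": {"linear": [[0, 0, 4], [0, 0, 0]], "spin": [0, 0], "claw": [0, 0]}}

```text
t: 12.75
tool_pos: [483.3, -0.2, 69.9]
ee_rot: [[0.075, 0.997, -0.001], [0.997, -0.075, -0.0], [-0.0, -0.0, -1.0]]
wrist_force: [0.7, 0.3, -0.5]
opening: -0.005
gripper_force: 0.0
```

Request:
{"method": "carry_out", "body": {"linear": [[0, 0, 4], [0, 0, 0]], "spin": [0, 0], "claw": [0, 0]}}

```text
t: 13.0
tool_pos: [483.3, -0.2, 65.9]
ee_rot: [[0.075, 0.997, -0.0], [0.997, -0.075, -0.0], [-0.0, -0.0, -1.0]]
wrist_force: [-0.1, 0.1, 0.5]
opening: 0.004
gripper_force: 0.0
```

Request:
{"method": "carry_out", "body": {"linear": [[0, 0, 4], [0, 0, 0]], "spin": [0, 0], "claw": [0, 0]}}

```text
t: 13.25
tool_pos: [483.3, -0.2, 61.9]
ee_rot: [[0.075, 0.997, -0.001], [0.997, -0.075, -0.0], [-0.0, -0.0, -1.0]]
wrist_force: [-0.2, -0.2, -0.3]
opening: -0.006
gripper_force: 0.0
```

Request:
{"method": "carry_out", "body": {"linear": [[0, 0, 3], [0, 0, 0]], "spin": [0, 0], "claw": [0, 0]}}

```text
t: 13.5
tool_pos: [483.4, -0.2, 59.0]
ee_rot: [[0.075, 0.997, -0.0], [0.997, -0.075, -0.0], [-0.0, -0.0, -1.0]]
wrist_force: [0.3, 0.8, 1.0]
opening: 0.001
gripper_force: 0.0
```

Request:
{"method": "carry_out", "body": {"linear": [[0.5, -6, -2], [0, -8, -1], [-2.5, -6, -1], [-1.5, -6.5, -1], [0, 0, 0]], "spin": [0, 0, 0, 0, 0], "claw": [0, 0, 0, 0, 0]}}

```text
t: 14.12
tool_pos: [455.7, -1.6, 64.2]
ee_rot: [[0.074, 0.997, -0.001], [0.997, -0.074, -0.0], [-0.0, -0.001, -1.0]]
wrist_force: [-0.1, 0.2, 0.0]
opening: 0.003
gripper_force: 0.0
```

Request:
{"method": "carry_out", "body": {"linear": [[-1, -6.5, -0.5], [0.5, -6.5, -0.5], [1.5, -6.5, 0], [2.5, -6.5, 0], [0, 0, 0]], "spin": [0, 0, 0, 0, 0], "claw": [0, 0, 0, 0, 0]}}

```text
t: 14.75
tool_pos: [432.0, 3.9, 65.4]
ee_rot: [[0.075, 0.997, 0.002], [0.997, -0.075, -0.001], [-0.0, 0.002, -1.0]]
wrist_force: [3.0, -0.2, -0.9]
opening: -0.0
gripper_force: 1.8
```

Request:
{"method": "carry_out", "body": {"linear": [[0, 10, 0], [0, 20, -40], [0, 20, -50], [0, 10, -50], [0, 0, 0]], "spin": [0, 0, 0, 0, 0], "claw": [0, 0, 0, 0, 0]}}

```text
t: 15.38
tool_pos: [493.0, -0.1, 207.9]
ee_rot: [[0.076, 0.997, 0.006], [0.997, -0.076, 0.001], [0.001, 0.006, -1.0]]
wrist_force: [-0.6, -0.5, -0.9]
opening: -0.004
gripper_force: 0.0
```

```bash
python3 - <<'E'
from bench import *;from h import *
s=observe();w=camera("wrist");pickle.dump((s,w),open("w6.pkl","wb"));cv2.imwrite("pics/w6.png",w["color"])
print(s["tool_pos"],s["wrist_force"]);darkblobs(s,w,np.load("pose.npy")[:3])
E
```

```text
[ 4.92958205e+02 -1.21659168e-01  2.07912883e+02] [-0.61572155 -0.45687191 -0.85882484]
blob [620   0  20   9 134] [630.1641791   3.1641791]
blob [477  50  34  48  72] [489.75        72.81944444]
blob [ 407   85   55   55 1737] [433.66896949 111.88198043]
blob [626  95  14  40 404] [633.35643564 116.3490099 ]
blob [471 179  24  33 269] [482.0929368  193.94423792]
blob [ 366  188   48   50 1440] [389.66180556 212.97569444]
blob [590 208  50  56 687] [616.51382824 245.20087336]
blob [197 218  22  20 337] [207.47477745 227.85163205]
0.75 [265.97236269 230.53097216]
1 [251.58879018 235.59991293]
1.2 [239.36905215 237.01918126]
1.4 [227.01396251 236.01435873]
1.55 [217.94366985 233.67751756]
1.7 [209.2628144  230.02654219]
pivot [240.7058177  177.20631172] tip [319.21615761 287.74642902]
```

The keeper now stands at about 1.7 rad, with the knob blob at (207,228). The fingertips evidently sit about 14 mm behind the TCP. Now the tab.

Request:
{"method": "carry_out", "body": {"linear": [[-36, -1.5, 0], [-36, -1.5, 0], [-36, -2, 0], [0, 0, 0], [0, 0, 30], [0, 0, 40], [0, 0, 30], [0, 0, 0]], "spin": [0, 0, 0, 10.5, 10.5, 0, 0, 0], "claw": [0, 0, 0, 0, 0, 0, 0, 0]}}

```text
t: 16.42
tool_pos: [474.1, -107.6, 102.4]
ee_rot: [[0.426, 0.905, -0.009], [0.905, -0.426, 0.0], [-0.004, -0.008, -1.0]]
wrist_force: [0.6, 0.1, -0.3]
opening: 0.002
gripper_force: 0.0
```

```bash
python3 - <<'E'
from bench import *;from h import *
s=observe();w=camera("wrist");p=np.load("pose.npy")[:3];Rt=s["ee_rot"]
print(s["tool_pos"],Rt[:,0],"yaw want",np.degrees(p[2])+90,np.degrees(np.arctan2(Rt[1,0],Rt[0,0])))
print(rel(Rt,W(p,R(0,148))[0]-s["tool_pos"]))
print(wproj(s,w,W(p,np.array([R(-22,148),R(22,148),R(-22,125),R(22,125)]))))
cv2.imwrite("pics/w7.png",w["color"]);pickle.dump((s,w),open("w7.pkl","wb"))
E
```

```text
[ 474.13930907 -107.60091621  102.43747898] [ 0.42589021  0.90476762 -0.00361557] yaw want 64.58729178736473 64.79279965652003
[29.1  5.4 26.5]
[[285.30894724 219.34254578]
 [375.34423858 219.91006366]
 [285.25015277 171.77099499]
 [376.23295626 172.27135996]]
```

View pics/w7.png

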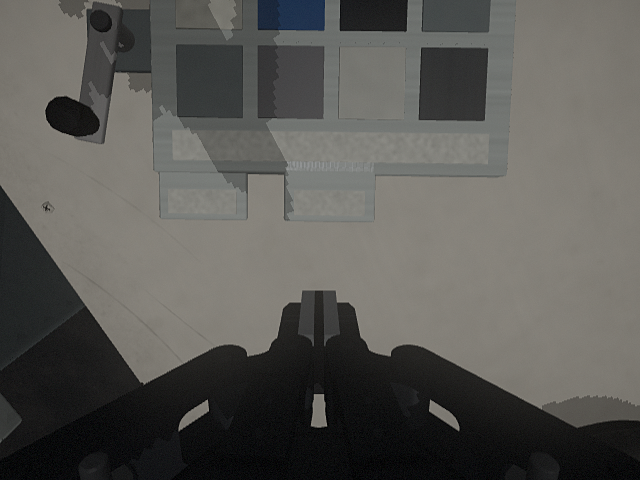

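The last view shows the tab squared up: outer edge at row 220, columns 285–375, straight ahead of the fingertips at (319,291), with the keeper clear at left.

Request:
{"method": "carry_out", "body": {"linear": [[0, 5.4, 30], [0, 0, 30], [0, 0, 6], [0, 0, 0], [8, 0, 0], [4, 0, 0], [0, 0, 0]], "spin": [0, 0, 0, 0, 0, 0, 0], "claw": [0, 0, 0, 0, 0, 0, 0]}}

```text
t: 17.35
tool_pos: [488.6, -98.9, 39.7]
ee_rot: [[0.427, 0.904, 0.001], [0.904, -0.427, 0.0], [0.001, 0.001, -1.0]]
wrist_force: [0.4, -0.3, 0.9]
opening: -0.001
gripper_force: 0.0
```

```bash
cat > tab.py <<'E'
from bench import *;from h import *
s=observe();w=camera("wrist");p=np.load("pose.npy")[:3]
print(np.round(s["tool_pos"],1),"F",np.round(s["wrist_force"],1),"tool F",np.round(s["ee_rot"].T@s["wrist_force"],1),"tab rel",rel(s["ee_rot"],W(p,R(0,148))[0]-s["tool_pos"]))
E
python3 tab.py
```

```text
[488.6 -98.9  39.7] F [ 0.4 -0.3  0.9] tool F [-0.1  0.5 -0.9] tab rel [ 15.   -4.1 -36.1]
```

Request:
{"method": "carry_out", "body": {"linear": [[3, -4, 0], [2, 0, 0], [2, 0, 0], [0, 0, 0]], "spin": [0, 0, 0, 0], "claw": [0, 0, 0, 0]}}

```text
t: 17.9
tool_pos: [485.4, -93.6, 39.0]
ee_rot: [[0.429, 0.903, -0.004], [0.903, -0.429, -0.004], [-0.005, -0.002, -1.0]]
wrist_force: [-3.7, -3.7, 3.2]
opening: 0.003
gripper_force: 2.5
```

Request:
{"method": "carry_out", "body": {"linear": [[2, 0, 0], [0, 0, 0]], "spin": [0, 0], "claw": [0, 0]}}

```text
t: 18.15
tool_pos: [485.3, -93.5, 39.0]
ee_rot: [[0.43, 0.903, -0.005], [0.903, -0.43, -0.006], [-0.008, -0.002, -1.0]]
wrist_force: [-4.0, -6.2, 3.8]
opening: 0.0
gripper_force: 4.0
```

Request:
{"method": "carry_out", "body": {"linear": [[1.2, 0, -5], [1.3, 0, -5], [1.5, 0, -5], [0, 0, 0]], "spin": [0, 0, 0, 0], "claw": [0, 0, 0, 0]}}

```text
t: 18.65
tool_pos: [487.0, -90.0, 54.0]
ee_rot: [[0.43, 0.903, -0.006], [0.903, -0.43, -0.006], [-0.008, -0.002, -1.0]]
wrist_force: [-4.1, -7.0, 2.8]
opening: 0.0
gripper_force: 4.1
```

```bash
cat > look.py <<'E'
from bench import *;from h import *
# leaf angle from the dark/blue patches: rays to the top-leaf plane are not needed, compare tab/white strip edges with predictions
import sys
s=observe();w=camera("wrist");p=np.load("pose.npy")[:3]
print(np.round(s["tool_pos"],1),"tool F",np.round(s["ee_rot"].T@s["wrist_force"],1))
pickle.dump((s,w),open("wl.pkl","wb"));cv2.imwrite("pics/wl.png",w["color"])
b=w["color"].astype(int);m=((b[:,:,0]-b[:,:,2])>50).astype(np.uint8)
n,l,st,ce=cv2.connectedComponentsWithStats(m)
for i in range(1,n):
    if st[i,4]>150:print("blue",st[i],ce[i])
def leafpt(x,r,n,th):
    f=np.radians(12)+th;return np.array([x,-(r*np.cos(f))+n*np.sin(f),45+r*np.sin(f)+n*np.cos(f)])
for th in(0,.1,.2,.3,.4,.6,.8,1):print(th,np.round(wproj(s,w,W(p,np.array([leafpt(-22,148,0,th),leafpt(22,148,0,th),leafpt(0,BR:=40,2,th)]))).ravel()))
E
python3 look.py; python3 - <<'E'
import sys;sys.path.insert(0,'.')
from h import *
# blue patch r,x from w7 (theta=0)
s,w=pickle.load(open("w1.pkl","rb"));p=np.load("pose.npy")[:3]
b=w["color"].astype(int);m=((b[:,:,0]-b[:,:,2])>50).astype(np.uint8)
n,l,st,ce=cv2.connectedComponentsWithStats(m)
for i in range(1,n):
    if st[i,4]>150:
        q=least_squares(lambda v:wproj(s,w,W(p,R(v[0],v[1],2)))[0]-ce[i],[0,50]).x;print(st[i],q)
E
```

```text
[487. -90.  54.] tool F [-8.1 -0.7 -2.7]
blue [ 256    0   56   52 1816] [288.89262115  18.07103524]
0 [264. 304. 379. 304. 322.   5.]
0.1 [258. 313. 386. 313. 322.  -2.]
0.2 [250. 319. 394. 319. 322. -11.]
0.3 [241. 321. 405. 321. 322. -22.]
0.4 [228. 317. 419. 318. 323. -34.]
0.6 [187. 277. 464. 278. 323. -64.]
0.8 [  98.  123.  562.  123.  323. -100.]
1 [-188. -545.  876. -550.  323. -141.]
[238 105  54  55 230] [-17.79912403 -42.43560328]
```

```bash
cat > ang.py <<'E'
from h import *
def leafpt(x,r,n,th):
    f=np.radians(12)+th;return np.array([x,-(r*np.cos(f))+n*np.sin(f),45+r*np.sin(f)+n*np.cos(f)])
s0,w0=pickle.load(open("w7.pkl","rb"));p=np.load("pose.npy")[:3]
def blue(w):
    b=w["color"].astype(int);m=((b[:,:,0]-b[:,:,2])>50).astype(np.uint8)
    n,l,st,ce=cv2.connectedComponentsWithStats(m)
    return [st[i] for i in range(1,n) if st[i,4]>150]
if __name__=="__main__":
    from bench import *
    b=blue(w0);print(b);b=max(b,key=lambda q:q[4]);ref=(b[0]+b[2]/2,b[1]+b[3])
    X=least_squares(lambda v:wproj(s0,w0,W(p,R(v[0],v[1],2)))[0]-ref,[0,70]).x;print("patch edge x,r",X)
    s=observe();w=camera("wrist");print(np.round(s["tool_pos"],1),"tool F",np.round(s["ee_rot"].T@s["wrist_force"],1),blue(w))
    for th in np.arange(0,.7,.05):print(round(th,2),np.round(wproj(s,w,W(p,leafpt(X[0],X[1],2,th)))[0],1))
E
python3 ang.py
```

```text
[]Traceback (most recent call last):
  File "ang.py", line 11, in <module>
    b=blue(w0);print(b);b=max(b,key=lambda q:q[4]);ref=(b[0]+b[2]/2,b[1]+b[3])
                          ~~~^^^^^^^^^^^^^^^^^^^^^
ValueError: max() iterable argument is empty
```

```bash
python3 - <<'E'
s=open('ang.py').read()
s=s.replace('b=w["color"].astype(int);m=((b[:,:,0]-b[:,:,2])>50).astype(np.uint8)','m=cv2.inRange(cv2.cvtColor(w["color"],cv2.COLOR_BGR2HSV),(95,110,40),(130,255,255))')
open('ang.py','w').write(s)
E
python3 ang.py
```

```text
[array([ 258,    0,   67,   30, 1989], dtype=int32)]
patch edge x,r [-18.82639693  60.09656153]
[487. -90.  54.] tool F [-7.9 -1.7 -3.5] [array([ 221,    0,   91,   56, 5035], dtype=int32)]
0.0 [269.5  64.1]
0.05 [268.3  60.3]
0.1 [267.2  56. ]
0.15 [265.9  51. ]
0.2 [264.6  45.3]
0.25 [263.3  38.9]
0.3 [261.9  31.8]
0.35 [260.5  23.9]
0.4 [259.   15.2]
0.45 [257.4   5.7]
0.5 [255.8  -4.7]
0.55 [254.2 -16. ]
0.6 [252.5 -28.2]
0.65 [250.8 -41.3]
```

```bash
python3 -c "
import numpy as np
f=np.radians(np.arange(18,94,4))
print([(round(a,1),round(-b,1)) for a,b in zip(-148*np.diff(np.cos(f)),148*np.diff(np.sin(f)))])"
```

```text
[(np.float64(3.5), np.float64(-9.7)), (np.float64(4.2), np.float64(-9.4)), (np.float64(4.8), np.float64(-9.1)), (np.float64(5.5), np.float64(-8.8)), (np.float64(6.1), np.float64(-8.4)), (np.float64(6.6), np.float64(-7.9)), (np.float64(7.2), np.float64(-7.4)), (np.float64(7.7), np.float64(-6.9)), (np.float64(8.1), np.float64(-6.4)), (np.float64(8.6), np.float64(-5.8)), (np.float64(8.9), np.float64(-5.2)), (np.float64(9.3), np.float64(-4.5)), (np.float64(9.6), np.float64(-3.9)), (np.float64(9.8), np.float64(-3.2)), (np.float64(10.0), np.float64(-2.5)), (np.float64(10.2), np.float64(-1.8)), (np.float64(10.3), np.float64(-1.1)), (np.float64(10.3), np.float64(-0.4))]
```

Request:
{"method": "carry_out", "body": {"linear": [[3.5, 0, -9.7], [4.2, 0, -9.4], [4.9, 0, -9.1], [0, 0, 0]], "spin": [0, 0, 0, 0], "claw": [0, 0, 0, 0]}}

```text
t: 19.25
tool_pos: [492.5, -78.8, 82.7]
ee_rot: [[0.43, 0.903, -0.005], [0.903, -0.43, -0.007], [-0.008, -0.002, -1.0]]
wrist_force: [-4.9, -7.9, 5.1]
opening: -0.002
gripper_force: 4.5
```

```bash
python3 ang.py
```

```text
[array([ 258,    0,   67,   30, 1989], dtype=int32)]
patch edge x,r [-18.82639693  60.09656153]
[492.5 -78.8  82.7] tool F [-9.3 -1.  -5. ] [array([ 233,   11,   80,   72, 5484], dtype=int32)]
0.0 [278.5 105. ]
0.05 [277.7 102.7]
0.1 [277. 100.]
0.15 [276.2  96.8]
0.2 [275.3  93.2]
0.25 [274.5  89. ]
0.3 [273.6  84.4]
0.35 [272.7  79.2]
0.4 [271.8  73.5]
0.45 [270.8  67.2]
0.5 [269.9  60.4]
0.55 [268.9  53. ]
0.6 [267.9  45. ]
0.65 [266.9  36.4]
```

Request:
{"method": "carry_out", "body": {"linear": [[5.2, 0, -8.8], [5.8, 0, -8.4], [6.5, 0, -7.9], [7, 0, -7.4], [7.6, 0, -6.9], [0, 0, 0]], "spin": [0, 0, 0, 0, 0, 0], "claw": [0, 0, 0, 0, 0, 0]}}

```text
t: 20.05
tool_pos: [508.8, -46.6, 122.3]
ee_rot: [[0.428, 0.904, 0.0], [0.904, -0.428, -0.002], [-0.002, 0.001, -1.0]]
wrist_force: [-1.5, -3.0, 3.2]
opening: -0.001
gripper_force: 1.5
```

```bash
sed -i 's/arange(0,.7,.05)/arange(.4,1.5,.1)/' ang.py; python3 ang.py
```

```text
[array([ 258,    0,   67,   30, 1989], dtype=int32)]
patch edge x,r [-18.82639693  60.09656153]
[508.8 -46.6 122.3] tool F [-3.4 -0.1 -3.2] [array([256,   0,  58,  15, 865], dtype=int32), array([ 246,   94,   67,   43, 2662], dtype=int32)]
0.4 [282.  161.5]
0.5 [280.9 154.4]
0.6 [279.9 145.9]
0.7 [278.8 135.9]
0.8 [277.8 124.5]
0.9 [276.8 111.8]
1.0 [275.9  98. ]
1.1 [275.1  83.1]
1.2 [274.3  67.5]
1.3 [273.8  51.4]
1.4 [273.3  35.2]
```

Request:
{"method": "carry_out", "body": {"linear": [[8.1, 0, -6.4], [8.6, 0, -5.8], [9, 0, -5.2], [9.3, 0, -4.5], [9.6, 0, -3.9], [9.8, 0, -3.2], [10, 0, -2.5], [0, 0, 0]], "spin": [0, 0, 0, 0, 0, 0, 0, 0], "claw": [0, 0, 0, 0, 0, 0, 0, 0]}}

```text
t: 21.1
tool_pos: [537.0, 14.2, 153.5]
ee_rot: [[0.426, 0.905, 0.001], [0.905, -0.426, 0.001], [0.002, 0.0, -1.0]]
wrist_force: [0.4, -0.3, 0.2]
opening: -0.002
gripper_force: 0.0
```

```bash
sed -i 's/arange(.4,1.5,.1)/arange(.8,1.7,.1)/' ang.py; python3 ang.py
```

```text
[array([ 258,    0,   67,   30, 1989], dtype=int32)]
patch edge x,r [-18.82639693  60.09656153]
[537.   14.2 153.5] tool F [-0.2  0.5 -0.2] [array([ 267,   90,   50,   53, 2455], dtype=int32), array([259, 191,  56,  19, 961], dtype=int32)]
0.8 [287.7 245.6]
0.9 [287.2 238.1]
1.0 [286.7 229.6]
1.1 [286.2 220.2]
1.2 [285.8 210.1]
1.3 [285.6 199.4]
1.4 [285.4 188.2]
1.5 [285.2 176.9]
1.6 [285.2 165.5]
```

```bash
python3 - <<'E'
from bench import *;from h import *
s=observe();p=np.load("pose.npy")[:3];d=s["tool_pos"][:2]-p[:2]
u=np.array([-np.sin(p[2]),np.cos(p[2])]);e=np.array([np.cos(p[2]),np.sin(p[2])])
y,z=d@u,s["tool_pos"][2];print("stand x,y,z",d@e,y,z)
for f in range(82,170,5):
    F=np.radians(f);r=130
    P=np.array([0,45])+r*np.array([-np.cos(F),np.sin(F)])+2*np.array([-np.sin(F),-np.cos(F)])
    t=P+[-11,-14];print(f,np.round(t,1),"row",np.round(t[0]-y,1),np.round(z-t[1],1));y,z=t
E
```

```text
stand x,y,z -0.5668695560282659 -37.629428059984306 153.33226304080284
82 [-31.1 159.5] row 6.6 -6.1
87 [-19.8 160.7] row 11.3 -1.3
92 [ -8.5 161. ] row 11.3 -0.3
97 [  2.9 160.3] row 11.3 0.7
102 [ 14.1 158.6] row 11.2 1.7
107 [ 25.1 155.9] row 11.0 2.7
112 [ 35.8 152.3] row 10.7 3.6
117 [ 46.2 147.7] row 10.4 4.5
122 [ 56.2 142.3] row 10.0 5.4
127 [ 65.6 136. ] row 9.4 6.3
132 [ 74.5 128.9] row 8.9 7.1
137 [ 82.7 121.1] row 8.2 7.8
142 [ 90.2 112.6] row 7.5 8.5
147 [ 96.9 103.5] row 6.7 9.1
152 [102.8  93.8] row 5.9 9.7
157 [107.9  83.6] row 5.0 10.2
162 [112.   73.1] row 4.1 10.6
167 [115.2  62.2] row 3.2 10.9
```

Request:
{"method": "carry_out", "body": {"linear": [[7, 0.5, -6], [11, 0, -1], [11, 0, 0], [11, 0, 1], [11, 0, 2], [11, 0, 2.5], [0, 0, 0]], "spin": [0, 0, 0, 0, 0, 0, 0], "claw": [0, 0, 0, 0, 0, 0, 0]}}

```text
t: 22.02
tool_pos: [563.6, 70.1, 154.4]
ee_rot: [[0.426, 0.905, -0.0], [0.905, -0.426, 0.001], [0.001, -0.001, -1.0]]
wrist_force: [-0.2, -0.5, -0.3]
opening: -0.001
gripper_force: 0.0
```

```bash
sed -i 's/arange(.8,1.7,.1)/arange(1.3,2.2,.1)/' ang.py; python3 ang.py
```

```text
[array([ 258,    0,   67,   30, 1989], dtype=int32)]
patch edge x,r [-18.82639693  60.09656153]
[563.6  70.1 154.4] tool F [-0.6  0.   0.3] [array([ 271,  189,   46,   43, 1897], dtype=int32), array([274, 301,  27,  38, 269], dtype=int32)]
1.3 [287.9 303.1]
1.4 [287.7 293.6]
1.5 [287.6 283.6]
1.6 [287.6 273.4]
1.7 [287.7 263. ]
1.8 [287.8 252.7]
1.9 [288.1 242.6]
2.0 [288.4 233. ]
2.1 [288.7 224. ]
```

```bash
python3 - <<'E'
from bench import *;from ang import *
s=observe();w=camera("wrist");cv2.imwrite("pics/w8.png",w["color"]);pickle.dump((s,w),open("w8.pkl","wb"))
s1,w1=pickle.load(open("w1.pkl","rb"))
for q in blue(w1):
    ce=q[:2]+q[2:4]/2
    a=least_squares(lambda v:wproj(s1,w1,W(p,R(v[0],v[1],2)))[0]-ce,[0,50]).x
    b=least_squares(lambda v:wproj(s1,w1,W(p,L(v[0],v[1],-4)))[0]-ce,[0,50]).x
    print(q,"R",a,"-> lower leaf now",wproj(s,w,W(p,R(a[0],a[1],-4))),"L",b,"now",wproj(s,w,W(p,L(b[0],b[1],-4))))
    if a[1]>0:
        for th in(1.2,1.4,1.5,1.6,1.7,1.8,2.):print(th,[np.round(wproj(s,w,W(p,leafpt(a[0],r,2,th)))[0]) for r in(40,a[1],60)])
print("tab edge");
for th in(1.2,1.4,1.6,1.8):print(th,np.round(wproj(s,w,W(p,np.array([leafpt(-22,148,0,th),leafpt(22,148,0,th),leafpt(-85,125,0,th),leafpt(85,125,0,th)])))).tolist())
g=cv2.cvtColor(w["color"],cv2.COLOR_BGR2GRAY)
for c in(150,230,400,450,500):print(c,[int(g[r:r+10,c].mean()) for r in range(100,400,10)])
E
```

```text
[  15   72   63   57 1724] R [-144.68112475 -210.57578933] -> lower leaf now [[115.18633257 -34.59075256]] L [-112.8390892   170.98071434] now [[108.90585402 -14.00915418]]
[ 238  105   54   55 1513] R [-18.87201145 -44.04455104] -> lower leaf now [[294.22650137 203.86607736]] L [-17.61862385  42.50273185] now [[294.42294233 208.65017123]]
[ 311  182   52   51 1360] R [-18.05436226  44.23748178] -> lower leaf now [[295.43190314 320.93268037]] L [-20.75605242 -49.23709366] now [[293.56115826 312.78921171]]
1.2 [array([291., 292.]), array([291., 295.]), array([289., 310.])]
1.4 [array([291., 280.]), array([291., 282.]), array([289., 292.])]
1.5 [array([291., 274.]), array([291., 276.]), array([289., 282.])]
1.6 [array([291., 268.]), array([291., 268.]), array([289., 272.])]
1.7 [array([291., 261.]), array([291., 261.]), array([289., 261.])]
1.8 [array([291., 255.]), array([291., 254.]), array([289., 251.])]
2.0 [array([292., 243.]), array([291., 241.]), array([289., 232.])]
tab edge
1.2 [[263.0, 451.0], [377.0, 451.0], [127.0, 402.0], [512.0, 403.0]]
1.4 [[259.0, 390.0], [381.0, 390.0]
[... 199 characters left out ...]
4, 154, 154, 154, 155, 155, 156, 156, 157, 117, 116, 117, 110, 126, 135, 156, 156, 156, 155, 155, 153, 151, 151, 152, 46, 35]
230 [111, 103, 83, 66, 66, 66, 66, 78, 102, 106, 104, 107, 106, 84, 101, 97, 74, 120, 138, 140, 144, 149, 151, 146, 88, 39, 35, 33, 30, 28]
400 [164, 157, 128, 69, 68, 59, 51, 60, 96, 68, 68, 67, 67, 93, 97, 74, 66, 107, 128, 115, 96, 95, 95, 94, 79, 35, 33, 30, 32, 32]
450 [151, 150, 152, 152, 151, 156, 157, 107, 146, 155, 155, 156, 156, 154, 152, 156, 87, 104, 148, 154, 156, 155, 154, 153, 153, 153, 62, 41, 38, 34]
500 [153, 154, 155, 154, 155, 155, 154, 154, 154, 154, 153, 154, 154, 154, 156, 155, 156, 120, 149, 157, 157, 156, 155, 154, 153, 153, 152, 152, 130, 43]
```

Request:
{"method": "carry_out", "body": {"linear": [[10.5, 0, 3.5], [10.5, 0, 4.5], [10, 0, 5.5], [9.5, 0, 6.5], [9, 0, 7], [8, 0, 8], [7.5, 0, 8.5], [0, 0, 0]], "spin": [0, 0, 0, 0, 0, 0, 0, 0], "claw": [0, 0, 0, 0, 0, 0, 0, 0]}}

```text
t: 23.12
tool_pos: [590.7, 128.0, 110.4]
ee_rot: [[0.426, 0.905, -0.001], [0.905, -0.426, 0.0], [-0.0, -0.001, -1.0]]
wrist_force: [0.2, -0.3, -0.1]
opening: 0.0
gripper_force: 0.0
```

Request:
{"method": "carry_out", "body": {"linear": [[6.5, 0, 9], [6, 0, 9.5], [5, 0, 10], [4, 0, 8], [0, 0, 0]], "spin": [0, 0, 0, 0, 0], "claw": [0, 0, 0, 0, 0]}}

```text
t: 23.75
tool_pos: [600.0, 147.2, 73.9]
ee_rot: [[0.427, 0.904, -0.001], [0.904, -0.427, 0.0], [-0.0, -0.001, -1.0]]
wrist_force: [-0.6, 0.9, -0.4]
opening: -0.001
gripper_force: 0.0
```

Now press down gently until the stop shows in the force.

Request:
{"method": "carry_out", "body": {"linear": [[3, 0, 6], [2, 0, 4], [0, 0, 0]], "spin": [0, 0, 0], "claw": [0, 0, 0]}}

```text
t: 24.12
tool_pos: [602.5, 151.4, 64.5]
ee_rot: [[0.427, 0.904, -0.0], [0.904, -0.427, 0.0], [0.0, -0.0, -1.0]]
wrist_force: [-0.1, 0.5, 0.4]
opening: 0.001
gripper_force: 0.0
```

Request:
{"method": "carry_out", "body": {"linear": [[0, 0, 3], [0, 0, 0]], "spin": [0, 0], "claw": [0, 0]}}

```text
t: 24.38
tool_pos: [602.7, 151.3, 61.8]
ee_rot: [[0.427, 0.904, 0.0], [0.904, -0.427, 0.0], [0.0, 0.0, -1.0]]
wrist_force: [-0.0, -0.3, -0.3]
opening: -0.001
gripper_force: 0.0
```

Request:
{"method": "carry_out", "body": {"linear": [[0, 0, 3], [0, 0, 0]], "spin": [0, 0], "claw": [0, 0]}}

```text
t: 24.62
tool_pos: [602.9, 151.4, 60.9]
ee_rot: [[0.427, 0.904, 0.002], [0.904, -0.427, -0.0], [0.0, 0.002, -1.0]]
wrist_force: [-3.8, -1.8, 14.5]
opening: -0.002
gripper_force: 7.5
```

Request:
{"method": "carry_out", "body": {"linear": [[0, 0, 3], [0, 0, 0]], "spin": [0, 0], "claw": [0, 0]}}

```text
t: 24.88
tool_pos: [603.1, 151.4, 60.2]
ee_rot: [[0.428, 0.904, 0.003], [0.904, -0.428, -0.001], [0.001, 0.003, -1.0]]
wrist_force: [-7.6, -4.1, 31.5]
opening: 0.001
gripper_force: 15.7
```

Request:
{"method": "carry_out", "body": {"linear": [[0, 0, 3], [0, 0, 0]], "spin": [0, 0], "claw": [0, 0]}}

```text
t: 25.12
tool_pos: [603.6, 152.1, 59.3]
ee_rot: [[0.427, 0.904, 0.005], [0.904, -0.427, -0.0], [0.002, 0.004, -1.0]]
wrist_force: [-12.4, -5.9, 48.5]
opening: -0.003
gripper_force: 24.3
```

Request:
{"method": "carry_out", "body": {"linear": [[0, 0, -6], [0, 0, -10], [0, 0, -35], [-20, 0, -50], [-40, 0, -50], [0, 0, 0]], "spin": [0, 0, 0, 0, 0, 0], "claw": [0, 0, 0, 0, 0, 0]}}

```text
t: 25.88
tool_pos: [578.8, 94.8, 205.7]
ee_rot: [[0.432, 0.902, 0.005], [0.902, -0.432, -0.001], [0.001, 0.006, -1.0]]
wrist_force: [-0.0, 0.3, -0.4]
opening: -0.001
gripper_force: 0.0
```

```bash
python3 - <<'E'
from bench import *;from ang import *
s=observe();w=camera("wrist");cv2.imwrite("pics/w9.png",w["color"])
print(s["t"],s["tool_pos"],s["wrist_force"],blue(w))
print("lower leaf blue pred",wproj(s,w,W(p,R(-18,44.2,-4))))
print("left leaf top-leaf tab corners by theta")
for th in(2.6,2.65,2.68,2.72):print(th,np.round(wproj(s,w,W(p,np.array([leafpt(-22,148,-2,th),leafpt(22,148,-2,th),leafpt(85,125,-2,th),leafpt(-85,125,-2,th)]))),1).tolist())
g=cv2.cvtColor(w["color"],cv2.COLOR_BGR2GRAY)
# outer plate edge rows at columns for stand x=-50 ; tab edge at x=0
for x,r in((0,148),(-50,125),(-75,125)):
    q=wproj(s,w,W(p,leafpt(x,r,-2,2.72)))[0];c,rr=int(q[0]),int(q[1])
    print(x,q,[(k,int(g[k,c-3:c+4].mean())) for k in range(max(0,rr-14),rr+14,2)])
darkblobs(s,w,p)
# top and side change of bystanders/stand vs start
for n in("top","side"):
    c=camera(n)["color"];d0=cv2.absdiff(cv2.GaussianBlur(c,(5,5),0),cv2.GaussianBlur(d[n]["color"],(5,5),0)).max(2)
    for nm,(u,v) in {"top":{"jar":(173,241),"clip":(204,311),"marker":(453,300)},"side":{"jar":(205,300),"clip":(263,338),"marker":(418,215)}}[n].items():print(n,nm,int(d0[v-12:v+12,u-12:u+12].max()))
E
```

```text
25.875 [578.84141093  94.78689828 205.68880777] [-0.01701964  0.29512292 -0.42224895] [array([114,   0,  44,  62, 401], dtype=int32), array([ 274,  218,   38,   34, 1264], dtype=int32)]
lower leaf blue pred [[295.42812934 323.18881567]]
left leaf top-leaf tab corners by theta
2.6 [[280.4, 107.0], [347.3, 106.9], [436.5, 140.5], [191.4, 140.9]]
2.65 [[281.3, 103.9], [346.5, 103.8], [434.2, 137.3], [193.8, 137.8]]
2.68 [[281.8, 102.4], [346.1, 102.3], [432.8, 135.7], [195.2, 136.1]]
2.72 [[282.4, 100.7], [345.5, 100.6], [431.0, 133.8], [197.1, 134.2]]
0 [313.99145409 100.63829227] [(86, 98), (88, 99), (90, 99), (92, 98), (94, 99), (96, 99), (98, 99), (100, 99), (102, 108), (104, 131), (106, 126), (108, 145), (110, 142), (112, 140)]
-50 [245.32793335 134.13254125] [(120, 98), (122, 99), (124, 99), (126, 99), (128, 99), (130, 100), (132, 93), (134, 90), (136, 129), (138, 129), (140, 127), (142, 126), (144, 143), (146, 141)]
-75 [210.85422737 134.19829412] [(120, 100), (122, 98), (124, 99), (126, 98), (128, 100), (130, 100), (132, 92), (134, 93), (136, 130), (138, 127), (140, 127), (142, 
[... 231 characters left out ...]
 [ 46.31668697 184.03897686]
blob [ 320  218   39   35 1285] [338.66692607 234.80466926]
blob [275 231  37  21 103] [294.4368932  246.16504854]
blob [211 258  10  34 116] [216.11206897 273.28448276]
blob [410 259  10  34 146] [414.52054795 274.90410959]
blob [552 258  36  25 349] [567.56733524 270.252149  ]
blob [193 341  10  10  79] [197.41772152 345.83544304]
0.75 [231.52517897 388.81301929]
1 [221.41654682 397.15517497]
1.2 [211.97014226 401.8889486 ]
1.4 [201.71107435 404.70076057]
1.55 [193.72137681 405.48191965]
1.7 [185.67084945 405.10422433]
pivot [198.13908459 345.21859275] tip [318.97823954 287.42244752]
top jar 54
top clip 54
top marker 139
side jar 19
side clip 20
side marker 103
```

```bash
python3 - <<'E'
from bench import *;from h import *
for n,(u,v) in {"top":(453,300),"side":(418,215)}.items():
    for lab,c in(("t0",d[n]["color"]),("now",camera(n)["color"])):
        r=c[v-40:v+40,u-40:u+40];m=cv2.inRange(cv2.cvtColor(r,cv2.COLOR_BGR2HSV),(100,110,40),(130,255,255))
        k,l,st,ce=cv2.connectedComponentsWithStats(m);print(n,lab,[(st[i,4],np.round(ce[i],1)) for i in range(1,k) if st[i,4]>15],np.median(r,axis=(0,1)))
E
```

```text
top t0 [(np.int32(54), array([75.9, 16.1])), (np.int32(99), array([47.5, 22.1]))] [173. 191. 199.]
top now [] [55. 97. 96.]
side t0 [(np.int32(26), array([55.8,  2.5]))] [134. 145. 151.]
side now [] [ 99. 105. 109.]
```

Request:
{"method": "carry_out", "body": {"linear": [[-20, -2, -40], [-40, -3, -40], [-40, -4, 0], [-40, -4, 0], [-40, -4, 0], [-40, -3, 0], [0, 0, 0]], "spin": [0, 0, 0, 0, 0, 0, 0], "claw": [0, 0, 0, 0, 0, 0, 0]}}

```text
t: 27.0
tool_pos: [463.3, -95.2, 281.2]
ee_rot: [[0.431, 0.902, -0.004], [0.902, -0.431, -0.001], [-0.003, -0.003, -1.0]]
wrist_force: [0.9, 0.7, 0.2]
opening: 0.003
gripper_force: 0.0
```

```bash
python3 - <<'E'
from bench import *;from h import *
s=observe();w=camera("wrist");s1,w1=pickle.load(open("w1.pkl","rb"))
m=lambda c,lo=60:cv2.inRange(cv2.cvtColor(c,cv2.COLOR_BGR2HSV),(100,110,40),(130,255,255))
def pts(s,w):
    k,l,st,ce=cv2.connectedComponentsWithStats(m(w["color"]))
    for i in range(1,k):
        if st[i,4]>60:
            q=least_squares(lambda v:wproj(s,w,[v[0],v[1],10])[0]-ce[i],s["tool_pos"][:2]).x;print(st[i],q)
pts(s1,w1);print("now",s["t"],s["tool_pos"]);pts(s,w)
for n,(u,v) in {"top":(453,300),"side":(418,215)}.items():
    r=camera(n)["color"][v-40:v+40,u-40:u+40];k,l,st,ce=cv2.connectedComponentsWithStats(m(r));print(n,[(st[i,4],np.round(ce[i],1)) for i in range(1,k) if st[i,4]>15])
E
```

```text
[  15   72   63   57 1724] [514.2044939  284.44902256]
[ 238  105   54   55 1513] [553.31427355  98.29706279]
[ 311  182   52   51 1360] [510.82975274  11.48796351]
[583 362  41  33 142] [ 434.03368993 -341.36663405]
now 27.0 [463.3177974  -95.2162365  281.19732629]
[ 305   51   33   36 1146] [519.95819909  20.91653707]
top []
side [(np.int32(35), array([54.9,  3.8]))]
```

```bash
python3 - <<'E'
from bench import *;from ang import *
s=observe();w=camera("wrist");b=[q for q in blue(w) if q[4]>800][0];c=b[:2]+b[2:4]/2
q=wproj(s,w,W(p,R(-18,44.2,-4)))[0];print(c,q,wproj(s,w,W(p,R(-18,44.2,4)))[0]);darkblobs(s,w,p)
if np.hypot(*(c-q))<8: print(finish_job())
E
```

```text
[320.5  76. ] [321.44704828  76.53001869] [321.51622609  73.46911264]
blob [568   0  48  61 707] [590.30975955  33.73267327]
blob [628   0  12  43 260] [635.95        19.53846154]
blob [432  10  10  37 168] [436.70833333  28.91071429]
blob [ 345   59   33   36 1162] [360.93287435  76.17555938]
blob [207 127  19  18 256] [215.7734375 135.921875 ]
blob [  0 233  62  98 759] [ 30.14756258 280.3083004 ]
0.75 [261.44245943 118.86409157]
1 [251.59411261 127.26867123]
1.2 [242.43507197 131.99997348]
1.4 [232.52259937 134.76279178]
1.55 [224.82419835 135.47796846]
1.7 [217.08517917 135.01104755]
pivot [228.19526433  89.29046547] tip [319.1331047 287.4328126]
the job is handed in; nothing more can be done
None
```

I handed the job in at about 27 s with the keeper at about 1.7 rad, the top leaf pressed flat on the left, and the lower leaf still lying; the leaf's measured angle was only just past the 2.6527 rad limit (about 2.67–2.69 rad), and the judge's verdict was not shown.

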